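Present a castor to the inspection camera at the goods-in bench

TASK

First swivel the camera head of the inspection stand so that its lens looks straight along the base plate, over the round disc. Then take the larger of the two castors out of the cardboard tray, leaving the other parts in the tray, and hold it in the air before the lens: upright as it stood (wheel up), the middle of its wheel at lens height straight above the middle of the disc, turned so that the wheel's rolling direction runs along the base plate (its tread, not its side, faces the lens). Finish while holding it still there; do not put it down or let go.

Things in the scene. Friction and masses are not known exactly. Their poses are not given: they have to be found in the camera images.
- stand: inspection stand fixed to the bench: aluminium base plate 320 x 110 x 12 mm; origin at its underside's centre, x along its length from camera post to disc, z up. The post (34 mm diameter, top at 131 mm) stands at x = -100 mm; a flat black disc 70 mm across, top at 16 mm, lies at x = +100 mm, both on the centre line. Place and yaw vary
- scan_head (a joint): swivel angle (rad) of the camera head about the post's vertical axis: 0 when the lens looks straight along the base plate to above the disc, growing counterclockwise as seen from above, range -1.5 to 1.5. Stiff friction swivel (about 0.12 N m), stays where it is left
- head_mid (a point): centre of the grey camera head on its swivel axis, half-way up, 158 mm above the bench; x is where the lens looks, z up. Box 48 mm wide (y), 132 to 184 mm above the bench (vent ribs to 187), from x = -60 to 40 mm; before it a white ring 56 mm across to 50 mm, a black lens barrel 36 mm across to 65 mm. Can be gripped across its width from above and turned
- spot (a point): the point in the air straight above the middle of the disc at lens height (158 mm above the bench), 135 mm before the lens front when the head is set; axes as the stand's
- castor: larger castor, loose, 0.25 kg, steel fork, stands on its plate, wheel up, 80 mm high; origin at the plate's underside centre, z up, x rolling direction, y axle. Plate 72 (x) x 56 (y) x 5 mm; black wheel 60 mm diameter, 22 mm wide; fork cheeks 32 mm wide (x), 32 mm over their outer faces (y), top 63 mm above the underside: grip across them. Same front and back
- castor_mid (a point): centre of the larger castor's wheel (on the axle, 50 mm above the plate's underside, 30 mm below the wheel's top); axes as castor
- small_castor_mid (a point): wheel centre of the smaller castor of the same make, loose, 50 mm high, plate 48 x 40 mm, wheel 36 mm diameter, axle 32 mm above its underside
- foot_mid (a point): middle of a levelling foot, loose: black disc 48 mm across with an upright steel stem, 72 mm high in all, this point 36 mm above its underside
- tray: open cardboard tray fixed to the bench, 170 (x) x 330 (y) x 42 mm high, walls and floor 5 mm; origin at the centre of its underside. The two castors and the foot stand on its floor in a row along y, about 100 mm apart, in any order; its place and yaw vary
Things that resemble listed ones, but are neither listed nor needed, are in the scene too. Leave any purple or red look-alike of the castor alone.

How it is judged:
On the way, in this order (a step that is already met when the one before it is completed fails the run):
1. the camera head is swivelled to look straight along the base plate (within 8 degrees) while the larger castor still stands in the tray (value of joint scan_head between -0.14 and 0.14 rad and height (world z) of castor_mid below 0.075 m), for 0.3 s.
2. the larger castor is lifted clear out of the tray, held by the gripper (height (world z) of castor_mid above 0.11 m and contact force between the fingers and castor above 1 N), for 0.2 s.
At the end, for the whole second after the job is handed in: Larger castor held still in the air, wheel centre within 25 mm of the spot along each stand axis, upright within 10 deg, rolling direction within 11 deg of the base plate's length, touching neither stand nor tray; head within 8 deg of straight; small castor and foot in the tray (value of joint scan_head between -0.14 and 0.14 rad and x of castor_mid in the frame of spot between -0.025 and 0.025 m and y of castor_mid in the frame of spot between -0.025 and 0.025 m and z of castor_mid in the frame of spot between -0.025 and 0.025 m and angle between castor_mid's own z axis and vertical below 0.18 rad and angle between the x axis of castor_mid and the x axis of stand, either way round below 0.2 rad and contact force between the fingers and castor above 1 N and contact force between castor and stand below 0.2 N and contact force between castor and tray below 0.2 N and linear speed of castor below 0.03 m/s and x of small_castor_mid in the frame of tray between -0.085 and 0.085 m and y of small_castor_mid in the frame of tray between -0.165 and 0.165 m and z of each of small_castor_mid, foot_mid in the frame of tray below 0.06 m and x of foot_mid in the frame of tray between -0.085 and 0.085 m and y of foot_mid in the frame of tray between -0.165 and 0.165 m); the arm keeps its last pose, push and grip.
It fails at once if the smaller castor or the levelling foot is taken out of the tray (not (x of small_castor_mid in the frame of tray between -0.085 and 0.085 m and y of small_castor_mid in the frame of tray between -0.165 and 0.165 m and z of each of small_castor_mid, foot_mid in the frame of tray below 0.06 m and x of foot_mid in the frame of tray between -0.085 and 0.085 m and y of foot_mid in the frame of tray between -0.165 and 0.165 m)).
It also fails if it takes over 48 s, if anything falls off the work surface, if the arm or the gripper's body presses on something with over 40 N, if the wrist force passes 120 N, or if a joint passes its speed limit or range.

ROBOT

A 6-joint arm with a two-finger parallel gripper is mounted at the origin on the work surface. World frame = base frame: x ahead of the robot, y to its left, z up, the work surface at z = 0. Lengths are in m, angles in rad, forces in N, time in s.
With the tool pointing down it reaches from about 0.35 to 0.85 m from the base axis. Payload 8.1 kg.
Tool frame: the origin (TCP) lies on the mounting face of the last link; the fingertips stand 186 mm ahead of it and the grasp point (between the pads) lies 167 mm ahead of it; z points along the fingers, y is the line along which they close (so a half turn about z gives the same grasp; the last joint's range is limited). The gripper opens to 93 mm and grips with 3 to 60 N. Pads are 15 mm wide; open, the fingers measure 128 mm over their backs; the gripper's body (75 mm by 188 mm) begins 65 mm behind the grasp point.
Start: joints at [-1.435, 0.13, 1.488, -0, 1.523, -0.085], TCP at [0.131, -0.585, 0.405] pointing down, gripper open.
Joint ranges: [-2.96, 2.96], [-0.89, 2.26], [0.02, 2.5], [-1.34, 4.48], [0, 2.73], [-2.66, 2.66]. Speed limits (rad/s): [2.39, 2.39, 2.79, 3.14, 3.14, 3.14].

INTERFACE

Orientations are given as a rotation vector (axis times angle).
In Python, from plant import * gives the robot as it stands. The module is installed in compiled form; this text tells all that it offers.
- The arm moves only by the tool arm_command, never from a script. Its argument "increments" is a list of rows, each a list of 6 numbers: the shift along the tool's x, y, z in units of 0.2 m (1.0 is 0.2 m), then the turn, a rotation vector about the tool's x, y, z in units of pi rad (1.0 is pi rad). A call has exactly 5 rows; each row is the pose to reach, as a shift and turn from the pose commanded when the call began, along the tool's axes at that moment, turning the shorter way round; what a row does not reach only later rows make up. A row lasts 1/8 s, in which the tool goes at most 62.5 mm and 10.7 degrees, less where a joint would pass 70% of its speed; a pose out of reach is approached as far as the arm can. A call with a number of a shift or a turn outside -1 to 1 is refused whole. A call with a gripper value outside its range is refused whole. "fingers" is the closure, from -1 (fully open) to 1 (shut), set as the call begins (left out, the last holds). The fingers move at their own pace and stop on an object; "force" is the grip in N (left out, the last holds). Time passes only in rows, so rows that repeat a pose let the fingers close, or fill a call up. It gives the time, the measured TCP pose, the force, the opening and the grip force at its end, in the units of the state.
- read_state(): the state, without advancing time (a new reading comes with each control period).
- read_camera(name): name is "scene" or "top" or "wrist"; returns a dict with "image" (384x512x3 uint8, red, green, blue), "fx", "fy", "cx", "cy" (pixels), "T" (4x4, takes a point from camera to world coordinates). Camera axes: x right, y down, z forward; pixel columns grow to the right and rows downward; lengths in m; the calibration is good to about 2 mm. A picture is of the moment at which its call begins. There is no depth.
- close_job(): hands the job in; it is judged then, once.
The state is a dict: "t": time; "q": joint angles; "dq": joint speeds; "joint_torque": joint torques, N m; "tool_pos": TCP position; "orientation": TCP orientation; "force": force on the tool from outside, world axes, zero at the start; "wrist_torque": the same for the moment, N m; "opening": finger opening in m; "gripper_force": force on a finger pad.
Only numpy, scipy, OpenCV 4.12 (cv2) and the standard library are available. Lean on these libraries where they do the work, as an engineer would, in place of code of your own. Each camera call takes 0.05 s, during which the arm holds its last target. There are 200 camera calls.

## Working session

There is one attempt and no reset: what is moved stays moved. The work goes in short steps, Python scripts to look and compute and a tool call to move; the robot and the scene stay as the last step left them, time stands still between calls to the robot, and variables do not carry over. Pictures are saved under pics/ and viewed, at most 10 in all, crops included, and the job is handed in when it is done.

Besides the shell and the picture viewer there is one more tool, called after "Request:" as a command line: name --pt "numbers of a row" for each row, then --argument value for the rest. arm_command: Moves the arm, as the interface text tells. Shifts and turns lie within -1 to 1; 1 stands for 0.2 m of shift or pi rad of turn. Its arguments: {"type":"object","properties":{"increments":{"type":"array","items":{"type":"array","items":{"type":"number","minimum":-1,"maximum":1}}},"fingers":{"type":"number"},"force":{"type":"number"}},"required":["increments"]}

```bash
mkdir -p pics; cat > h.py <<'E'
from plant import *
import numpy as np, cv2
from scipy.spatial.transform import Rotation as R
def ray(c,u,v,z):
    T=np.array(c["T"]); d=T[:3,:3]@np.array([(u-c["cx"])/c["fx"],(v-c["cy"])/c["fy"],1]); o=T[:3,3]
    return o+d*(z-o[2])/d[2]
def proj(c,p):
    T=np.array(c["T"]); q=T[:3,:3].T@(np.array(p)-T[:3,3]); return c["fx"]*q[0]/q[2]+c["cx"],c["fy"]*q[1]/q[2]+c["cy"]
def inc(pos,yaw):
    """increment row taking the present pose to TCP pos, pointing down, tool y axis along world angle yaw"""
    s=read_state(); R0=R.from_rotvec(s["orientation"])
    y=np.array([np.cos(yaw),np.sin(yaw),0]); z=np.array([0,0,-1.]); best=None
    for sg in (1,-1):
        M=R.from_matrix(np.column_stack([np.cross(sg*y,z),sg*y,z])); rv=(R0.inv()*M).as_rotvec()
        if best is None or np.linalg.norm(rv)<np.linalg.norm(best): best=rv
    return np.round(np.r_[R0.inv().apply(np.array(pos)-s["tool_pos"])/0.2,best/np.pi],4)
def snap(n,f): 
    c=read_camera(n); cv2.imwrite(f"pics/{f}.png",c["image"][:,:,::-1]); return c
E
python3 - <<'E'
from h import *
for n in("scene","top"):
    c=snap(n,n+"0"); print(n,c["fx"],c["cx"],c["cy"],np.round(c["T"],3).tolist())
s=read_state(); print(s["t"],R.from_rotvec(s["orientation"]).as_matrix().round(2).tolist(),s["opening"])
a=cv2.imread("pics/top0.png"); cv2.imwrite("pics/top0b.png",cv2.resize(a,(800,600)))
E
```

```text
scene 446.39484527690246 255.3864719040789 188.53075631179158 [[0.7, 0.392, -0.597, 1.233], [0.714, -0.397, 0.577, -0.695], [-0.011, -0.83, -0.558, 0.752], [0.0, 0.0, 0.0, 1.0]]
top 449.63595372980507 251.88897233028916 194.681776958714 [[0.052, -0.978, 0.201, 0.29], [-0.999, -0.05, 0.017, -0.061], [-0.006, -0.201, -0.979, 1.355], [0.0, 0.0, 0.0, 1.0]]
0.1 [[0.98, 0.22, -0.0], [0.22, -0.98, 0.0], [0.0, -0.0, -1.0]] 0.09303992928424319
```

View pics/top0b.png

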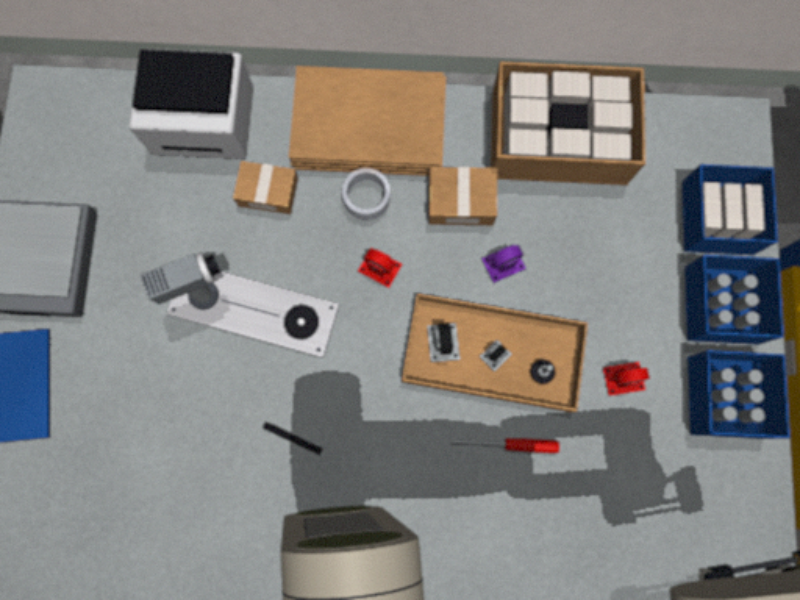

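View pics/scene0.png

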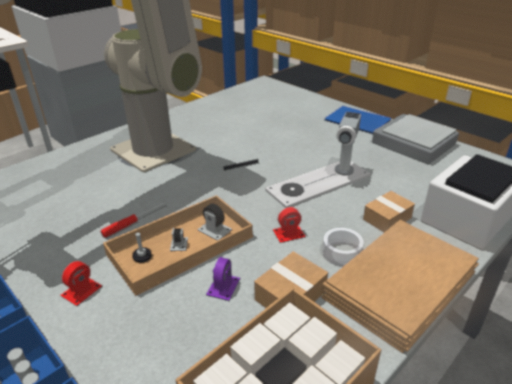

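The top view (800 px wide) shows the stand plate around (255,310) with the disc at (301,321). The head is at (185,278), swivelled left toward the lens at (217,265). In the tray the larger castor is at (444,341), the small one at (496,354) and the foot at (542,371).

```bash
python3 - <<'E'
from h import *
c=read_camera("top"); im=c["image"]; S=1.5625
g=cv2.cvtColor(im,cv2.COLOR_RGB2GRAY)
# disc: dark blob
def blob(m,u,v):
    n,l,st,ce=cv2.connectedComponentsWithStats(m.astype(np.uint8)); 
    d=[(abs(ce[i]-[u,v]).sum(),i) for i in range(1,n) if st[i,4]>15]; i=min(d)[1]; return (l==i),st[i],ce[i]
m,st,ce=blob(g<70,301/S,321/S); (x,y),r=cv2.minEnclosingCircle(np.argwhere(m)[:,::-1].astype(np.float32)); print("disc",st,ce,x,y,r); D=ray(c,x,y,.016); print(D)
cor=[(322,355),(338,303),(167,312)]
P=[ray(c,u/S,v/S,.012) for u,v in cor]; print(np.round(P,3), np.linalg.norm(P[0]-P[1]),np.linalg.norm(P[0]-P[2]))
print('yaw corners',np.degrees(np.arctan2(*(P[0]-P[2])[1::-1])))
for k in((444,341),(496,354),(542,371)): print(np.round(ray(c,k[0]/S,k[1]/S,.06),3))
a=im[140:250,80:225][:,:,::-1]; b=im[180:265,250:385][:,:,::-1]
a=cv2.resize(a,None,fx=4.5,fy=4.5,interpolation=2)[:300*2]; cv2.imwrite("pics/a.png",a); print(a.shape)
b=cv2.resize(b,None,fx=5.5,fy=5.5,interpolation=2); cv2.imwrite("pics/b.png",b); print(b.shape)
E
```

```text
disc [182 196  21  21 314] [192.27070064 205.68789809] 192.1725616455078 205.57522583007812 10.457660675048828
[0.52141805 0.14067714 0.016     ]
[[0.458 0.094 0.012]
 [0.562 0.07  0.012]
 [0.527 0.403 0.012]] 0.10622213238104102 0.3158652456345153
yaw corners -102.54858890066635
[ 0.49  -0.136  0.06 ]
[ 0.471 -0.233  0.06 ]
[ 0.444 -0.319  0.06 ]
(495, 652, 3)
(468, 742, 3)
```

View pics/a.png

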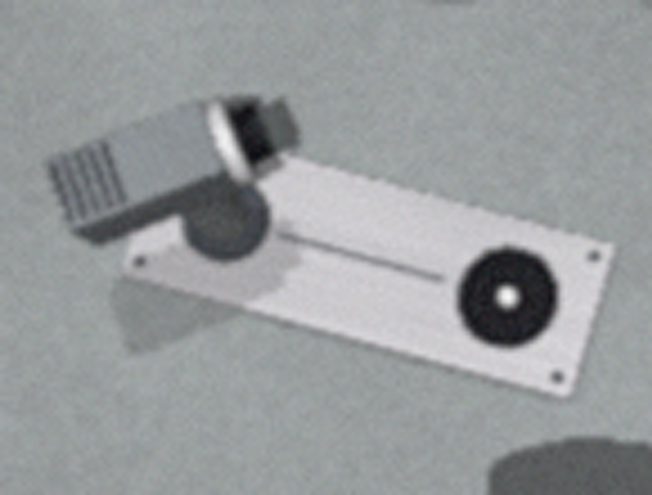

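View pics/b.png

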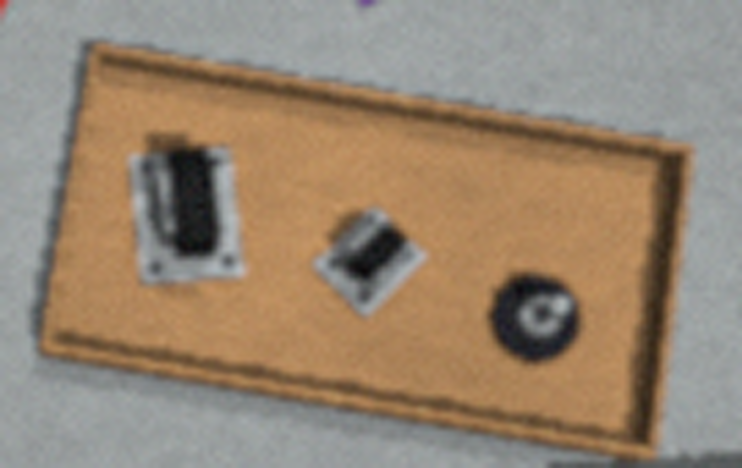

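Crop a shows the plate edges (125,275)-(570,395)-(612,245), and the head's long top edge (47,163)-(205,98). Crop b shows the large castor's plate corners at (130,153), (230,148), (245,275) and (142,283).

```bash
python3 - <<'E'
from h import *
c=read_camera("top")
A=lambda u,v,z: ray(c,80+(u+.5)/4.5-.5,140+(v+.5)/4.5-.5,z)
B=lambda u,v,z: ray(c,250+(u+.5)/5.5-.5,180+(v+.5)/5.5-.5,z)
an=lambda p,q: np.degrees(np.arctan2(*(q-p)[1::-1]))
print("stand edge",an(A(125,275,.012),A(570,395,.012)),"groove",an(A(280,235,.012),A(443,278,.012)),"end",an(A(570,395,.012),A(612,245,.012))-90)
# plate top-bright mask edges
D=A(507,296,.016); print("disc",D)
yaw=np.radians(an(A(125,275,.012),A(570,395,.012))); post=D-0.2*np.array([np.cos(yaw),np.sin(yaw),0]); print("post",post)
print("head edge",an(A(47,163,.184),A(205,98,.184)),"lower",an(A(75,228,.184),A(225,175,.184)))
p,q=A(47,163,.184),A(75,228,.184); print("backedge",an(p,q),np.linalg.norm(p-q),(p+q)/2, "dist to post",np.linalg.norm(((p+q)/2-post)[:2]))
print("head dir from back mid->post",an((p+q)/2,post))
cs=[B(*k,.010) for k in((130,153),(230,148),(245,275),(142,283))]
print("castor",np.mean(cs,0),[np.linalg.norm(cs[i]-cs[(i+1)%4]).round(4) for i in range(4)],an(cs[3],cs[0]),an(cs[2],cs[1]),an(cs[0],cs[1])+90)
w=[B(*k,.085) for k in((190,148),(197,255))]; print("wheel top approx",B(192,200,.085),an(w[1],w[0]))
E
```

```text
stand edge -102.13675401425853 groove -101.95751958069603 end -101.48119422460672
disc [0.52200588 0.14040399 0.016     ]
post [0.56405503 0.3359337  0.016     ]
head edge -63.52038116632519 lower -66.77034069091957
backedge -150.82886053157765 0.044283467549309175 [0.53995319 0.385355   0.184     ] dist to post 0.05498512007012046
head dir from back mid->post -64.00237435868205
castor [ 0.49680637 -0.13729859  0.01      ] [np.float64(0.0553), np.float64(0.0708), np.float64(0.0564), np.float64(0.0723)] 7.644489487892916 8.62164526127189 5.835902451158944
wheel top approx [ 0.49294306 -0.1354785   0.085     ] 5.853384463433387
```

```bash
cat >> h.py <<'E'
def plan(wps):
    """round increments for successive calls through TCP waypoints ((x,y,z), yaw of tool y in deg), pointing down"""
    s=read_state(); P=np.array(s["tool_pos"]); Q=R.from_rotvec(s["orientation"])
    for p,yw in wps:
        a=np.radians(yw); y=np.array([np.cos(a),np.sin(a),0]); z=np.array([0,0,-1.])
        M=R.from_matrix(np.column_stack([np.cross(y,z),y,z])); r=np.r_[Q.inv().apply(np.array(p)-P)/.2,(Q.inv()*M).as_rotvec()/np.pi].round(3)
        print(r.tolist(), "turn deg",(r[5]*180).round(1)); P=P+Q.apply(r[:3]*.2); Q=Q*R.from_rotvec(r[3:]*np.pi)
E
python3 -c "
from h import *
plan([((.29,-.40,.405),-50),((.42,-.2,.405),-20),((.50,0,.405),0),((.54,.17,.405),20),((.5635,.336,.405),25.5)])"
```

```text
[0.977, -0.73, -0.004, -0.0, -0.0, -0.152] turn deg -27.4
[1.141, -0.348, 0.001, -0.0, -0.0, -0.167] turn deg -30.1
[1.076, 0.035, 0.002, -0.0, -0.0, -0.111] turn deg -20.0
[0.85, 0.201, 0.0, 0.0, -0.0, -0.111] turn deg -20.0
[0.74, 0.394, 0.001, 0.0, -0.0, -0.03] turn deg -5.4
```

Request:
arm_command --pt "0.98 -0.73 0 0 0 -0.152" --pt "0.98 -0.73 0 0 0 -0.152" --pt "0.98 -0.73 0 0 0 -0.152" --pt "0.98 -0.73 0 0 0 -0.152" --pt "0.98 -0.73 0 0 0 -0.152" --fingers -1

```text
t: 0.82
tool_pos: [0.2928, -0.3975, 0.4048]
orientation: [-2.949, -1.082, -0.001]
force: [-0.5, -0.7, 0.8]
opening: 0.0928
gripper_force: 0.0
```

Request:
arm_command --pt "1 -0.35 0 0 0 -0.167" --pt "1 -0.35 0 0 0 -0.167" --pt "1 -0.35 0 0 0 -0.167" --pt "1 -0.35 0 0 0 -0.167" --pt "1 -0.35 0 0 0 -0.167"

```text
t: 1.45
tool_pos: [0.3993, -0.2174, 0.4047]
orientation: [2.57, 1.806, -0.0]
force: [0.2, -0.3, -0.0]
opening: 0.0931
gripper_force: 0.0
```

Request:
arm_command --pt "1 0.03 0 0 0 -0.11" --pt "1 0.03 0 0 0 -0.11" --pt "1 0.03 0 0 0 -0.11" --pt "1 0.03 0 0 0 -0.11" --pt "1 0.03 0 0 0 -0.11"

```text
t: 2.08
tool_pos: [0.4728, -0.0328, 0.4045]
orientation: [2.224, 2.219, -0.002]
force: [0.1, 0.4, 0.5]
opening: 0.0931
gripper_force: 0.0
```

```bash
python3 -c "
from h import *
s=read_state(); print(s['t'],s['tool_pos'],s['q'])
plan([((.535,.17,.405),20),((.5635,.336,.405),25.5),((.5635,.336,.332),25.5)])"
```

```text
2.075 [ 0.4727959  -0.03280798  0.40451919] [-1.77184577e-01 -2.16704277e-01  1.82570309e+00 -8.35851275e-04
  1.53314836e+00 -1.75144505e-01]
[1.015, 0.309, -0.003, -0.0, 0.0, -0.112] turn deg -20.2
[0.731, 0.418, -0.001, -0.0, 0.0, -0.03] turn deg -5.4
[-0.0, 0.001, 0.365, -0.0, 0.0, -0.0] turn deg -0.0
```

Request:
arm_command --pt "1 0.31 0 0 0 -0.112" --pt "1 0.31 0 0 0 -0.112" --pt "1 0.31 0 0 0 -0.112" --pt "1 0.31 0 0 0 -0.112" --pt "1 0.31 0 0 0 -0.112"

```text
t: 2.7
tool_pos: [0.5357, 0.1669, 0.4043]
orientation: [-1.802, -2.574, 0.002]
force: [1.1, -0.2, 0.5]
opening: 0.0928
gripper_force: 0.0
```

Request:
arm_command --pt "0.74 0.42 0 0 0 -0.03" --pt "0.74 0.42 0 0 0 -0.03" --pt "0.74 0.42 0 0 0 -0.03" --pt "0.74 0.42 0 0 0 -0.03" --pt "0.74 0.42 0 0 0 -0.03"

```text
t: 3.32
tool_pos: [0.5641, 0.3333, 0.4046]
orientation: [1.68, 2.654, -0.002]
force: [0.3, -0.6, 0.1]
opening: 0.093
gripper_force: 0.0
```

```bash
python3 -c "
from h import *
s=read_state(); print(s['t'],s['tool_pos'],s['q'])
c=snap('wrist','w1'); print(proj(c,(.5635,.336,.184)),np.round(c['T'],3).tolist())
plan([((.5635,.336,.332),25.5)])"
```

```text
3.325 [0.56411724 0.33333411 0.40461434] [ 4.55781634e-01  2.79784526e-01  1.31866243e+00 -1.03414412e-03
  1.54397901e+00  1.39833870e-02]
(np.float64(264.3443035711146), np.float64(201.6638971202232)) [[0.904, 0.415, 0.105, 0.536], [0.428, -0.877, -0.219, 0.393], [0.001, 0.243, -0.97, 0.386], [0.0, 0.0, 0.0, 1.0]]
[0.014, 0.003, 0.364, -0.0, 0.0, -0.001] turn deg -0.2
```

View pics/w1.png

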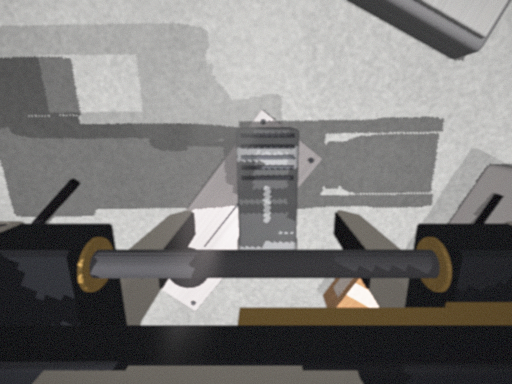

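The wrist view shows the head at columns 238-298, parallel to the fingers and centred within 2 mm between them. I'll descend and grip.

Request:
arm_command --pt "0.014 0 0.09 0 0 0" --pt "0.014 0 0.2 0 0 0" --pt "0.014 0 0.3 0 0 0" --pt "0.014 0 0.36 0 0 0" --pt "0.014 0 0.36 0 0 0"

```text
t: 4.0
tool_pos: [0.5618, 0.3379, 0.3311]
orientation: [-1.678, -2.655, 0.003]
force: [0.4, 0.0, 0.2]
opening: 0.0929
gripper_force: 0.0
```

Request:
arm_command --pt "0 0 0 0 0 0" --pt "0 0 0 0 0 0" --pt "0 0 0 0 0 0" --pt "0 0 0 0 0 0" --pt "0 0 0 0 0 0" --fingers 1 --force 30

```text
t: 4.62
tool_pos: [0.5631, 0.3388, 0.3329]
orientation: [1.677, 2.654, 0.006]
force: [20.9, 10.7, -14.0]
opening: 0.0482
gripper_force: 17.5
```

Request:
arm_command --pt "0 0.01 0 0 0 0" --pt "0 0.01 0 0 0 0" --pt "0 0.01 0 0 0 0" --pt "0 0.01 0 0 0 0" --pt "0 0.01 0 0 0 0"

```text
t: 5.25
tool_pos: [0.5639, 0.3392, 0.3328]
orientation: [-1.678, -2.656, 0.0]
force: [-2.9, -1.2, 2.9]
opening: 0.0478
gripper_force: 30.0
```

Request:
arm_command --pt "0 0 0 0 0 0.025" --pt "0 0 0 0 0 0.05" --pt "0 0 0 0 0 0.075" --pt "0 0 0 0 0 0.1" --pt "0 0 0 0 0 0.104"

```text
t: 5.88
tool_pos: [0.5648, 0.3394, 0.3329]
orientation: [2.089, 2.345, 0.004]
force: [6.4, 1.6, -1.8]
opening: 0.0479
gripper_force: 30.0
```

Request:
arm_command --pt "0 0 0 0 0 0.025" --pt "0 0 0 0 0 0.05" --pt "0 0 0 0 0 0.075" --pt "0 0 0 0 0 0.104" --pt "0 0 0 0 0 0.104"

```text
t: 6.5
tool_pos: [0.5657, 0.3392, 0.3329]
orientation: [2.443, 1.973, 0.008]
force: [14.5, 3.3, -5.4]
opening: 0.0479
gripper_force: 30.0
```

```bash
python3 -c "
from h import *
s=read_state(); print(s['t'],s['force'],s['wrist_torque']); m=R.from_rotvec(s['orientation']).as_matrix(); print(np.degrees(np.arctan2(m[1,1],m[0,1])),s['opening'])"
```

```text
6.5 [14.46014889  3.28442729 -5.43600064] [ 0.63185374 -1.32820826 -0.08840056]
-12.143832458686811 0.04786283328607129
```

Request:
arm_command --pt "0 0 0 0 0 0" --pt "0 0 0 0 0 0" --pt "0 0 0 0 0 0" --pt "0 0 0 0 0 0" --pt "0 0 0 0 0 0" --fingers -1

```text
t: 7.12
tool_pos: [0.5639, 0.3392, 0.3327]
orientation: [-2.442, -1.977, 0.0]
force: [-0.1, 0.1, 0.0]
opening: 0.0914
gripper_force: 0.0
```

Request:
arm_command --pt "0 0 -0.1 0 0 0" --pt "0 0 -0.2 0 0 0" --pt "0 0 -0.35 0 0 0" --pt "0 0 -0.45 0 0 0" --pt "0 0 -0.45 0 0 0"

```text
t: 7.75
tool_pos: [0.5644, 0.3394, 0.4263]
orientation: [2.441, 1.976, 0.008]
force: [0.1, -0.4, -0.1]
opening: 0.0929
gripper_force: 0.0
```

```bash
python3 -c "
from h import *
s=read_state(); print(s['t'],s['opening'],s['tool_pos'])
plan([((.55,.15,.42),-40),((.53,-.02,.42),-75),((.495,-.136,.40),-83.5)])"
```

```text
7.75 0.09288488416543747 [0.56443493 0.33943808 0.42626693]
[-0.942, 0.126, 0.029, 0.001, -0.001, 0.156] turn deg 28.1
[-0.714, 0.471, -0.001, -0.0, -0.0, 0.194] turn deg 34.9
[-0.319, 0.515, 0.099, -0.0, -0.0, 0.047] turn deg 8.5
```

Request:
arm_command --pt "-0.94 0.13 0.03 0 0 0.156" --pt "-0.94 0.13 0.03 0 0 0.156" --pt "-0.94 0.13 0.03 0 0 0.156" --pt "-0.94 0.13 0.03 0 0 0.156" --pt "-0.94 0.13 0.03 0 0 0.156" --fingers -0.35

```text
t: 8.38
tool_pos: [0.5502, 0.1498, 0.416]
orientation: [-2.848, -1.325, 0.001]
force: [-0.6, 0.4, 0.2]
opening: 0.0628
gripper_force: 0.0
```

Request:
arm_command --pt "-0.71 0.47 0 0 0 0.194" --pt "-0.71 0.47 0 0 0 0.194" --pt "-0.71 0.47 0 0 0 0.194" --pt "-0.71 0.47 0 0 0 0.194" --pt "-0.71 0.47 0 0 0 0.194"

```text
t: 9.0
tool_pos: [0.5311, -0.0184, 0.4164]
orientation: [-3.114, -0.413, 0.0]
force: [0.4, 0.4, 0.6]
opening: 0.0628
gripper_force: 0.0
```

Request:
arm_command --pt "-0.32 0.52 0.1 0 0 0.047" --pt "-0.32 0.52 0.1 0 0 0.047" --pt "-0.32 0.52 0.1 0 0 0.047" --pt "-0.32 0.52 0.1 0 0 0.047" --pt "-0.32 0.52 0.1 0 0 0.047"

```text
t: 9.62
tool_pos: [0.4966, -0.1346, 0.397]
orientation: [-3.136, -0.184, -0.001]
force: [-0.9, -0.4, 0.1]
opening: 0.0627
gripper_force: 0.0
```

```bash
python3 -c "
from h import *
s=read_state(); print(s['t'],s['opening'],s['tool_pos'])
c=snap('wrist','w2'); print(proj(c,(.495,-.136,.085)),proj(c,(.495,-.136,.01)))
t=snap('top','t2'); a=t['image'][140:250,80:225][:,:,::-1]; a=cv2.resize(a,None,fx=4.5,fy=4.5,interpolation=2); w=cv2.imread('pics/w2.png'); cv2.imwrite('pics/c2.png',np.hstack([cv2.resize(a,(400,303)),cv2.resize(w,(400,303))]))
cv2.imwrite('pics/a2.png',a)
plan([((.495,-.136,.22),-83.5)])"
```

```text
9.625 0.06271136637340637 [ 0.49655683 -0.13461238  0.39704731]
(np.float64(264.6981526917233), np.float64(183.39726086801102)) (np.float64(264.60248309544284), np.float64(171.3573401165071))
[-0.008, 0.005, 0.885, 0.0, -0.0, 0.001] turn deg 0.2
```

View pics/w2.png

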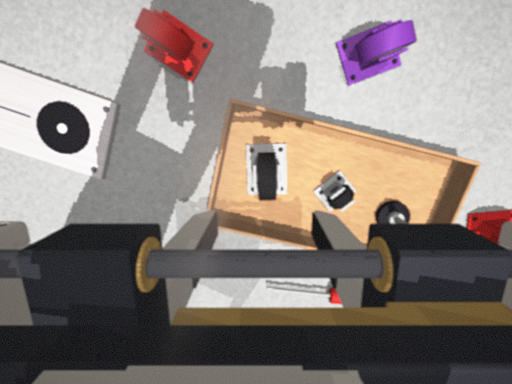

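View pics/a2.png

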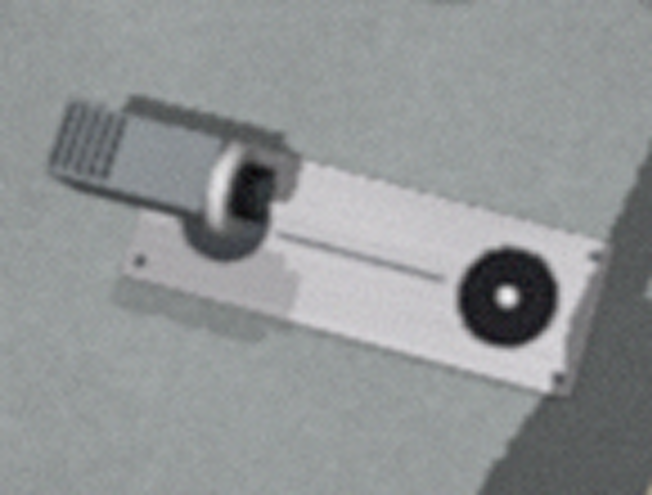

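The head now lies parallel to the plate. In the wrist view the castor's base plate has corners at about (247,144), (285,143), (287,194) and (249,195). I'll refine its position from these.

```bash
python3 -c "
from h import *
c=read_camera('wrist')
P=[ray(c,u,v,.01) for u,v in((247,144),(285,143),(287,194),(249,195))]
an=lambda p,q: np.degrees(np.arctan2(*(q-p)[1::-1]))
print(np.mean(P,0),an(P[3],P[0]),an(P[2],P[1]),[np.linalg.norm(P[i]-P[i-1]).round(3) for i in range(4)])
m=np.mean(P,0); plan([((m[0],m[1],.31),-83),((m[0],m[1],.22),-83)])"
```

```text
[ 0.49773558 -0.13942155  0.01      ] 8.087220237039793 10.051931017369043 [np.float64(0.073), np.float64(0.052), np.float64(0.073), np.float64(0.055)]
[0.004, 0.022, 0.435, 0.0, -0.0, -0.002] turn deg -0.4
[0.0, 0.0, 0.45, 0.0, -0.0, 0.0] turn deg 0.0
```

Request:
arm_command --pt "0.002 0.018 0.1 0 0 -0.004" --pt "0.002 0.018 0.2 0 0 -0.004" --pt "0.002 0.018 0.35 0 0 -0.004" --pt "0.002 0.018 0.435 0 0 -0.004" --pt "0.002 0.018 0.435 0 0 -0.004"

```text
t: 10.4
tool_pos: [0.4962, -0.1393, 0.3084]
orientation: [-3.134, -0.2, 0.004]
force: [0.1, 0.4, -0.2]
opening: 0.063
gripper_force: 0.0
```

Request:
arm_command --pt "0 0 0.1 0 0 0" --pt "0 0 0.2 0 0 0" --pt "0 0 0.32 0 0 0" --pt "0 0 0.45 0 0 0" --pt "0 0 0.45 0 0 0"

```text
t: 11.02
tool_pos: [0.4962, -0.1396, 0.219]
orientation: [-3.134, -0.199, 0.004]
force: [-0.1, 0.4, 0.1]
opening: 0.0626
gripper_force: 0.0
```

Request:
arm_command --pt "0 0 0 0 0 0" --pt "0 0 0 0 0 0" --pt "0 0 0 0 0 0" --pt "0 0 0 0 0 0" --pt "0 0 0 0 0 0" --fingers 1 --force 35

```text
t: 11.65
tool_pos: [0.4971, -0.1397, 0.2207]
orientation: [-3.135, -0.199, -0.002]
force: [-0.3, 3.1, 5.7]
opening: 0.0319
gripper_force: 35.0
```

```bash
python3 -c "
from h import *
s=read_state(); print(s['t'],s['tool_pos'],s['opening'],s['force'],s['gripper_force'])
plan([((.497,-.137,.38),-82.5),((.54,.0,.38),-55),((.522,.14,.36),-12),((.522,.1405,.322),-12)])"
```

```text
11.65 [ 0.49706782 -0.13967218  0.22066764] 0.031907981136735944 [-0.2993342   3.09094138  5.67302893] 34.98142182826996
[0.002, -0.013, -0.797, -0.0, -0.0, -0.001] turn deg -0.2
[0.302, -0.652, 0.001, 0.0, -0.0, -0.153] turn deg -27.5
[0.327, -0.625, 0.1, 0.0, -0.0, -0.239] turn deg -43.0
[0.003, -0.0, 0.19, 0.0, -0.0, -0.0] turn deg -0.0
```

Request:
arm_command --pt "0 0 -0.1 0 0 0" --pt "0 0 -0.25 0 0 0" --pt "0 0 -0.45 0 0 0" --pt "0 0 -0.65 0 0 0" --pt "0 0 -0.8 0 0 0"

```text
t: 12.28
tool_pos: [0.4965, -0.1399, 0.3812]
orientation: [3.135, 0.198, 0.001]
force: [0.6, -0.5, -2.9]
opening: 0.032
gripper_force: 35.0
```

Request:
arm_command --pt "0.06 -0.13 0 0 0 -0.03" --pt "0.12 -0.26 0 0 0 -0.06" --pt "0.18 -0.39 0 0 0 -0.09" --pt "0.24 -0.52 0 0 0 -0.12" --pt "0.3 -0.65 0 0 0 -0.153"

```text
t: 12.9
tool_pos: [0.5397, -0.0025, 0.379]
orientation: [-2.996, -0.944, 0.002]
force: [-0.4, 0.6, -2.5]
opening: 0.0319
gripper_force: 35.0
```

Request:
arm_command --pt "0.07 -0.13 0.02 0 0 -0.048" --pt "0.13 -0.25 0.04 0 0 -0.096" --pt "0.2 -0.38 0.06 0 0 -0.144" --pt "0.26 -0.5 0.08 0 0 -0.19" --pt "0.33 -0.625 0.1 0 0 -0.239"

```text
t: 13.52
tool_pos: [0.5221, 0.1377, 0.3589]
orientation: [-2.44, -1.979, 0.002]
force: [0.6, -0.2, -1.7]
opening: 0.0315
gripper_force: 35.0
```

```bash
python3 -c "
from h import *
s=read_state(); print(s['t'],s['tool_pos'],s['opening'],s['gripper_force'],s['q'])
plan([((.522,.1405,.322),-12)])"
```

```text
13.525 [0.52214565 0.13771055 0.35889739] 0.03150326637824099 34.975937604904175 [ 1.63042760e-01 -5.13621051e-03  1.71356104e+00 -3.75362879e-04
  1.43445284e+00  3.71009302e-01]
[0.014, -0.003, 0.184, -0.0, 0.0, 0.0] turn deg 0.0
```

Request:
arm_command --pt "0.014 0 0.04 0 0 0" --pt "0.014 0 0.09 0 0 0" --pt "0.014 0 0.14 0 0 0" --pt "0.014 0 0.175 0 0 0" --pt "0.014 0 0.175 0 0 0"

```text
t: 14.15
tool_pos: [0.523, 0.1392, 0.3238]
orientation: [-2.445, -1.971, 0.002]
force: [1.2, -0.6, -3.0]
opening: 0.0318
gripper_force: 35.0
```

Request:
arm_command --pt "0 0 0 0 0 0" --pt "0 0 0 0 0 0" --pt "0 0 0 0 0 0" --pt "0 0 0 0 0 0" --pt "0 0 0 0 0 0"

```text
t: 14.78
tool_pos: [0.5232, 0.1398, 0.3248]
orientation: [2.445, 1.973, 0.0]
force: [0.2, -0.2, -3.9]
opening: 0.0316
gripper_force: 35.0
```

```bash
python3 -c "
from h import *
s=read_state(); print(s['t'],s['tool_pos'],s['opening'],s['gripper_force'])
c=snap('scene','s3'); print(proj(c,(.522,.1405,.158)), proj(c,(.522,.1405,.188)), proj(c,(.522,.1405,.108)))
u,v=map(int,proj(c,(.522,.1405,.158))); a=c['image'][v-70:v+80,u-80:u+120,::-1]; cv2.imwrite('pics/s3c.png',cv2.resize(a,None,fx=4,fy=4,interpolation=2)); print(u-80,v-70)"
```

```text
14.775 [0.52320922 0.13980852 0.32479333] 0.0315863432370785 34.977867007255554
(np.float64(293.30486577230255), np.float64(146.03748905230282)) (np.float64(293.7075373097637), np.float64(136.35002050268437)) (np.float64(292.65741298331807), np.float64(161.6139029458584))
213 76
```

View pics/s3c.png

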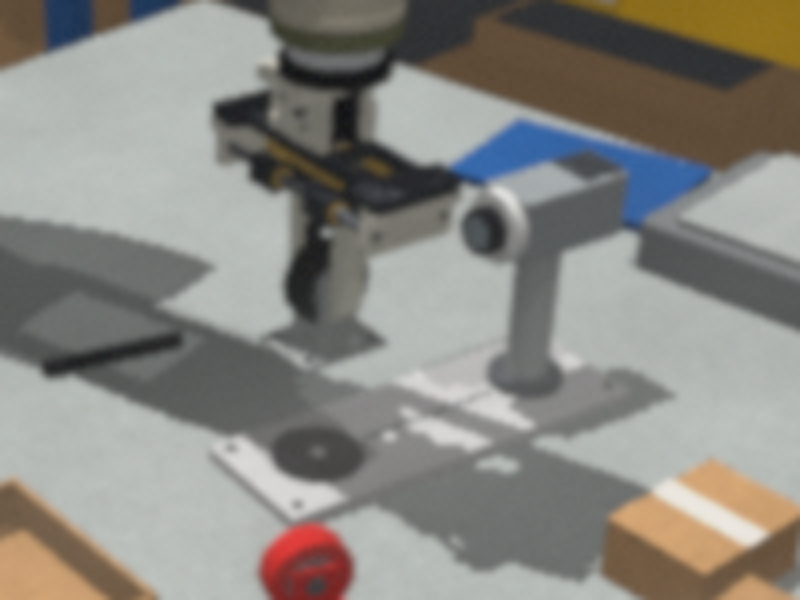

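The castor hangs upright with its wheel centre at crop (320,280), against a predicted (321,280). Its plate runs parallel to the base plate, and the head points at it. I'll hand in.

```bash
python3 -c "
from plant import *
print(close_job())"
```

```text
the job is handed in; nothing more can be done
None
```

The job is handed in, but the verdict was not shown: the head is set straight, and the larger castor is held upright and in line with the base plate at the spot above the disc, by the last picture taken just before hand-in.

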